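# Load the ink carousel

## Robot

A 6-joint arm with a two-finger parallel gripper is mounted at the origin on a cart in front of the work surface, level with it; the furniture and walls round the work are solid. World frame = base frame: x ahead of the robot, y to its left, z up, the work surface at z = 0. Lengths are in mm, angles in rad, forces in N, time in s.
With the tool pointing down it reaches from about 275 to 1000 mm from the base axis. Payload 8.4 kg.
Tool frame: the origin (TCP) lies on the mounting face of the last link; the fingertips stand 173 mm ahead of it and the grasp point (between the pads) lies 155 mm ahead of it; z points along the fingers, y is the line along which they close (so a half turn about z gives the same grasp; the last joint's range is limited). The gripper opens to 85 mm and grips with 20 to 120 N. Pads are 22 mm wide; open, the fingers measure 114 mm over their backs; the gripper's body (76 mm by 85 mm) begins 54 mm behind the grasp point. The pads swing forward as they close: fully open they stand 13 mm farther back than shut.
Start: joints at [-1.142, 0.353, 1.633, -0, 1.155, -0.002], TCP at [260.998, -567.899, 404.681] pointing down, gripper open.
Joint ranges: [-2.63, 2.63], [-0.92, 2.1], [0.06, 2.66], [-1.3, 4.44], [0, 2.69], [-3.02, 3.02]. Speed limits (rad/s): [2.22, 2.22, 2.79, 3.14, 3.14, 3.14].

## Interface

Orientations are given as [roll, pitch, yaw] about the fixed x, y, z axes, in that order (R = Rz(yaw) Ry(pitch) Rx(roll)).
In Python, from rig import r gives the robot as it stands.
- The arm moves only by the tool apply_moves, never from a script. Its argument "deltas" is a list of rows, each an object with "claw": the gripper command: -1 is fully open, 1 is shut, values between are in proportion; "delta_pos": the shift along the tool's x, y, z in cm, a list of three; "yaw": the turn about the tool's z in rad. In form: [{"claw": claw, "delta_pos": [tx, ty, tz], "yaw": yaw}, ...]. A call has 1 to 8 rows; each row shifts and turns the commanded pose from where the row before left it, along the tool's axes as they then stand; what a row does not reach is not made up. A row lasts 1/8 s, in which the tool goes at most 62.5 mm and 10.7 degrees, less where a joint would pass 70% of its speed; a pose out of reach is approached as far as the arm can. A call with a gripper value outside its range is refused whole. The fingers move at their own pace and stop on an object; "grip_force" is the grip in N (left out, the last holds). Time passes only in rows, so rows that do not move let the fingers close. It gives the time, the measured TCP pose, the force, the opening and the grip force at its end, in the units of the state.
- r.sense(): the state, without advancing time (a new reading comes with each control period).
- r.grab_frame(name): name is "side" or "top" or "wrist"; returns a dict with "img" (400x640x3 uint8, blue, green, red), "z_map" (400x640 float32, mm along the optical axis (not along the pixel's ray), 0 where there is no reading), "fx", "fy", "cx", "cy" (pixels), "eye" and "rotation" of the camera in the world; the wrist camera has in their place "T_tool_cam" (4x4, takes a point from camera to tool coordinates, whose origin is the TCP and whose axes are the flange's). Camera axes: x right, y up, looking along -z (the intrinsics and any distortion apply to the point x, -y, -z); pixel columns grow to the right and rows downward; lengths in mm; the calibration is good to about 2 mm. A picture is of the moment at which its call begins: read the wrist's pose just before it.
- r.sign_off(): hands the job in; it is judged then, once.
The state is a dict: "clock": time; "qpos": joint angles; "qvel": joint speeds; "joint_efforts": joint torques, N m; "eef_pos": TCP position; "tcp_rot": TCP orientation; "contact_force": force on the tool from outside, world axes, zero at the start; "wrist_torque": the same for the moment, N m; "opening": opening from 0.0 (shut) to 1.0 (fully open); "grasp_force": force on a finger pad.
Only numpy, scipy, OpenCV 4.12 (cv2) and the standard library are available. Lean on these libraries where they do the work, as an engineer would, in place of code of your own. Each camera call takes 0.05 s, during which the arm holds its last target. There are 200 camera calls.

## Task

Turn the ink carousel by its knob until the orange cup stands at the white arrow, and then stand the orange ink bottle upright in that cup. Leave the bottle standing on the cup's floor, with the orange cup still at the arrow.

Things in the scene. Friction and masses are not known exactly. Their poses are not given: they have to be found in the camera images.
- orange_bottle: The bottle of orange ink, black nozzle cap; upright among three bottles of the same size (teal, black, cream ink; white caps). Body 32 mm in diameter and 66 mm high, then a cap 20 mm in diameter, 98 mm high in all; about 45 g. Origin: centre of its underside; z points up to the cap. Gripped on the body about 50 mm above the underside, the fingers stay clear of the cup.
- orange_slot (a point): Centre of the orange cup's floor, 20 mm above the table; turns with the wheel. The wheel: grey disc, diameter 216 mm, top at 20 mm, with four open round cups (orange, teal, black, cream) 90 degrees apart, centres 72 mm from its upright axis. Cups: 26 mm high (rim 46 mm above the table), inside 47 mm wide at the floor and 51 mm at the rim, wall 3.5 mm.
- loading_point (a point): Where the centre of the orange cup's floor must come: by the white arrow, 72 mm from the wheel's axis, 20 mm above the table. The arrow lies on the dark tongue of the carousel's fixed foot, which sticks out from under the wheel to 160 mm from the axis, roughly towards the robot. Does not move with the wheel.
- knob (a point): Centre of the round black knob that turns the wheel, on the wheel's axis, 80 mm above the table. Knob 38 mm in diameter, 32 mm high (64 to 96 mm above the table), on an 18 mm shaft. Turns both ways with light friction (about 0.05 N m) and stays where it is left; at most 1.4 rad of turn is needed, the shorter way round.
There are look-alikes about, which are no part of the job. Leave any purple or red look-alike of the orange_bottle alone.

How it is judged (in metres and radians):
On the way, in this order (a step that is already met when the one before it is completed fails the run):
1. the orange cup is at the white arrow (its centre within 18 mm of the loading point) before the bottle is in it (horizontal distance between orange_slot and loading_point below 0.018 m), for 0.3 s.
2. the orange bottle stands in the orange cup (horizontal distance between orange_bottle and orange_slot below 0.012 m and z of orange_bottle in the frame of orange_slot below 0.008 m and angle between orange_bottle's own z axis and vertical below 0.18 rad), for 0.2 s.
At the end, for the whole second after the job is handed in: The orange cup's centre is within 18 mm of the loading point at the white arrow; the orange bottle stands in the orange cup, its underside within 12 mm of the cup's centre and within 8 mm of the cup's floor in height, upright within 10 degrees, released and at rest (all of step 2 and horizontal distance between orange_slot and loading_point below 0.018 m and z of orange_bottle in the frame of orange_slot above -0.008 m and linear speed of orange_bottle below 0.03 m/s); the robot touches nothing.
It also fails if it takes over 54 s, if anything falls off the work surface, if the arm or the gripper's body presses on something with over 40 N, if the wrist force passes 120 N, or if a joint passes its speed limit or range.

## Working session

There is one attempt and no reset: what is moved stays moved. The work goes in short steps, Python scripts to look and compute and a tool call to move; the robot and the scene stay as the last step left them, time stands still between calls to the robot, and variables do not carry over. Pictures are saved under pics/ and viewed, at most 11 in all, crops included, and the job is handed in when it is done.

Besides the shell and the picture viewer there is one more tool, called as name(argument=value, ...), one argument or row to a line, values as JSON. apply_moves: Moves the arm, as the interface text tells. Its arguments: {"type":"object","properties":{"deltas":{"type":"array"},"grip_force":{"type":"number"}},"required":["deltas"]}

```bash
mkdir -p pics; cat > h.py <<'E'
import numpy as np,cv2
from rig import r
def pts(f,T=None):
    z=f["z_map"];v,u=np.mgrid[0:400,0:640]
    X=np.stack([(u-f["cx"])/f["fx"]*z,-(v-f["cy"])/f["fy"]*z,-z],-1)
    if T is None: return X@np.array(f["rotation"]).T+np.array(f["eye"])
    return X@T[:3,:3].T+T[:3,3]
E
python3 - <<'E'
from h import *
s=r.sense();print(s)
for n in("top","side"):
    f=r.grab_frame(n);cv2.imwrite(f"pics/{n}0.png",f["img"]);np.savez(f"{n}0.npz",**f)
    print({k:f[k] for k in f if k not in("img","z_map")})
E
```

```text
{'clock': 0.0, 'qpos': array([-1.14238151e+00,  3.53635108e-01,  1.63412718e+00, -1.83765978e-05,
        1.15522423e+00, -2.41522277e-03]), 'qvel': array([-0.00016327, -0.00204249,  0.00289769,  0.00039232,  0.00025011,
        0.00107204]), 'joint_efforts': array([-1.51813358e-03, -6.05259347e+01, -3.42061543e+01, -1.33713456e-04,
        9.49459733e-03, -4.19044213e-06]), 'eef_pos': array([ 260.9056781 , -567.67596155,  403.9726444 ]), 'tcp_rot': array([-3.14019875e+00,  1.34355865e-05,  4.30837478e-01]), 'contact_force': array([ 0.2455803 ,  0.09008423, -0.80942406]), 'wrist_torque': array([0.03003889, 0.03210443, 0.03653265]), 'grasp_force': 0.0, 'opening': 0.9985288029038695}
{'fx': 482.8698569244429, 'fy': 482.8698569244429, 'cx': 315.7488577828974, 'cy': 195.4889569297137, 'eye': array([ 276.67612084,  -75.09558447, 1584.47073344]), 'rotation': array([ 0.12044803,  0.00429983, -1.5606147 ])}
{'fx': 448.0516611092277, 'fy': 448.0516611092277, 'cx': 317.2821672716155, 'cy': 198.37971212052358, 'eye': array([-99.33200941, 745.28417489, 807.06475801]), 'rotation': array([ 0.92941076, -0.01128304, -2.50792544])}
```

View pics/top0.png

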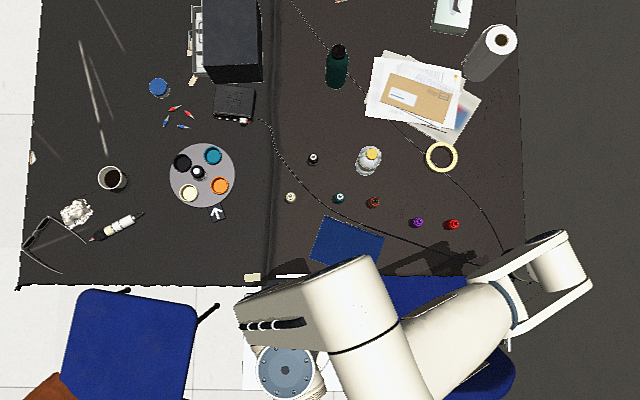

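View pics/side0.png

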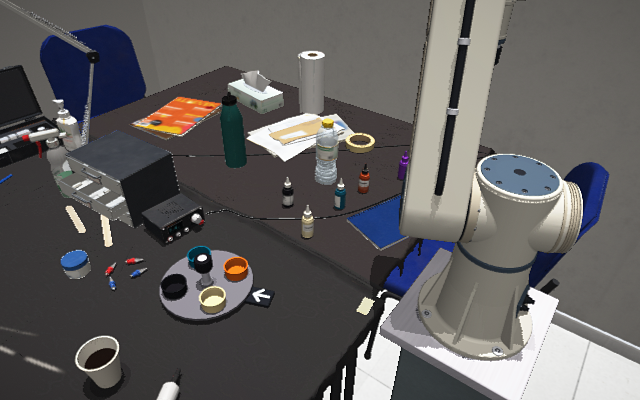

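Top view: wheel centre about (202,176), orange cup (221,186), arrow (217,213); bottles cream (290,197), teal (339,198), black (312,158), orange (375,202), purple (417,222) and red (453,224). The side view agrees: orange bottle at (364,180), next to teal.

```bash
cat >> h.py <<'E'
from scipy.spatial.transform import Rotation as Ro
def R(f): return Ro.from_euler('xyz',f["rotation"]).as_matrix()
def cloud(f):
    g=dict(f);g["rotation"]=R(f);return pts(g)
def cast(f,u,v,h):
    d=R(f)@np.array([(u-f["cx"])/f["fx"],-(v-f["cy"])/f["fy"],-1]);e=np.array(f["eye"])
    return e+d*(h-e[2])/d[2]
E
python3 - <<'E'
from h import *
for n in("top","side"):
    f=dict(np.load(f"{n}0.npz"));P=cloud(f);im=f["img"];hsv=cv2.cvtColor(im,cv2.COLOR_BGR2HSV)
    H,S,V=cv2.split(hsv)
    m=((H>=3)&(H<20)&(S>170)&(V>60)).astype('uint8')
    k,l,st,c=cv2.connectedComponentsWithStats(m)
    for i in range(1,k):
        if st[i,4]>15:
            q=P[l==i];print(n,"orange",st[i],c[i].round(1),np.median(q,0).round(),q.min(0).round(),q.max(0).round(),np.median(hsv[l==i],0), 'mid',((q.min(0)+q.max(0))/2).round())
    if n=="top": W=P
    z=P[...,2]
    # wheel disc
    ctr=np.array([cast(f,*((202,176) if n=="top" else (205,285)),20)])[0]
    q=P[(abs(z-20)<6)&(np.hypot(P[...,0]-ctr[0],P[...,1]-ctr[1])<130)]
    (cx,cy),rr=cv2.minEnclosingCircle(q[:,:2].astype('float32'));print(n,"wheel",ctr,cx,cy,rr)
    q=P[(z>85)&(z<105)&(np.hypot(P[...,0]-cx,P[...,1]-cy)<40)];print("knobtop",len(q),((q.min(0)+q.max(0))/2).round(1) if len(q) else 0, np.median(q,0))
    # arrow
    m=((S<40)&(V>190)&(np.hypot(P[...,0]-cx,P[...,1]-cy)<175)&(np.hypot(P[...,0]-cx,P[...,1]-cy)>108)&(z<25))
    q=P[m];print("arrow",len(q),q.mean(0).round(1),np.degrees(np.arctan2(*(q.mean(0)[:2]-[cx,cy])[::-1])))
    # rims
    d=np.hypot(P[...,0]-cx,P[...,1]-cy)
    # bottles
    for nm,uv in dict(cream=(290,197),teal=(339,198),black=(312,158),orange=(375,202),purple=(417,222),red=(453,224)).items() if n=="top" else ():
        q=cast(f,*uv,98);d=np.hypot(P[...,0]-q[0],P[...,1]-q[1])
        s=P[(d<30)&(z>75)&(z<110)];b=P[(d<40)&(z>25)&(z<110)]
        print(nm,q.round(),s.mean(0).round(1) if len(s) else 0,len(s),((b.min(0)+b.max(0))/2).round(1))
f=dict(np.load("top0.npz"))
cv2.imwrite("pics/a.png",np.hstack([cv2.resize(f["img"][130:240,150:260],(400,400),interpolation=2),cv2.resize(f["img"][150:250,350:450],(400,400),interpolation=2)]))
E
```

```text
top orange [211 176  18  18 232] [219.  185.1] [497. 250.  22.] [277. -75.  11.] [ 523.  272. 1584.] [ 16.  185.5 245. ] mid [400.  99. 798.]
top orange [370 197   9  10  39] [373.6 201.7] [ 442. -249.   59.] [ 430. -265.   49.] [ 459. -239.   72.] [  6. 197. 122.] mid [ 445. -252.   60.]
top orange [ 24 373  55  27 735] [ 51.  390.3] [-218.  881. -216.] [-261.  -75. -300.] [ 277.  916. 1584.] [ 10. 185. 121.] mid [  8. 420. 642.]
top wheel [526.79167898 307.63932961  20.        ] 519.895751953125 302.3003845214844 120.70091247558594
knobtop 127 [531.9 308.9  95. ] [531.10744338 307.73261878  95.43308732]
arrow 51 [433.6 260.8  12. ] -154.2869121021315
cream [451.  13.  98.] [456.9  15.5  82.4] 25 [457.5  13.9  63.9]
teal [ 449. -139.   98.] [ 457.1 -141.1   82.7] 24 [ 456.6 -139.2   68.5]
black [575. -54.  98.] [583.1 -56.   82.3] 24 [581.5 -54.9  62.2]
orange [ 438. -250.   98.] [ 444.2 -250.9   82.8] 22 [ 444.9 -250.6   62. ]
purple [ 377. -379.   98.] [ 381.9 -388.1   83. ] 23 [ 380.9 -389.2   63.9]
red [ 372. -490.   98.] [ 375.6 -501.5   82.1] 25 [ 376.9 -498.9   61.7]
side orange [ 147   97   73   37 1038] [182.4 111.8] [1282. -258.   16.] [ -99. -394.    9.] [1409.  745.  807.] [  9.  207.5 228. ] mid [655. 176. 408.]
side orange [359 172  10   8  57] [364.  176.2] [ 442. -243.   56.] [ 431. -261.   46.] [ 461. -236.   67.] [  7. 207. 113.] mid [ 446. -249.   57.]
side orange [359 188   9   5  28] [362.6 190.3] [ 441. -240.    7.] [ 431. -252.    1.] [ 456. -232.   17.] [  7.  201.   77.5] mid [ 443. -242.    9.]
side orange [224 257  24  24 472] [235.7 268.2] [501. 244.  32.] [-99. 190.   1.] [547. 745. 807.] [ 11. 230. 127.] mid [224. 468. 404.]
side wheel [526.4058923  319.30957832  20.        ] 532.9484252929688 309.0333251953125 109.29825592041016
knobtop 209 [531.2 308.   91.5] [528.30238827 311.90981948  94.21863477]
arrow 89 [412.2 259.1  10.1] -157.51216808174783
```

View pics/a.png

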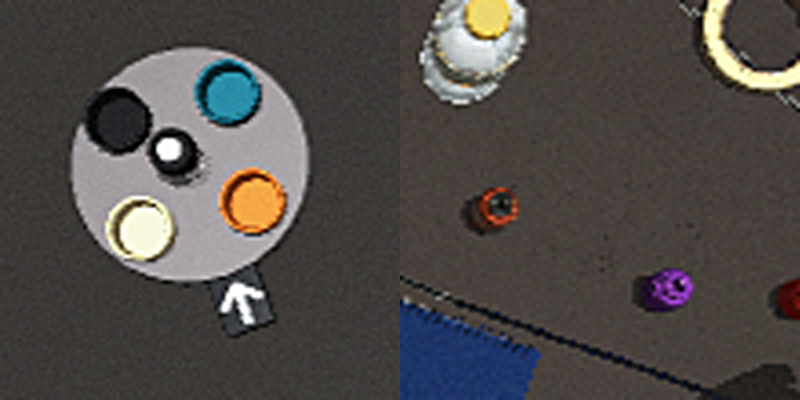

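apply_moves(
  deltas=[
    {"claw": -1,"delta_pos": [3.8,-4.25,0],"yaw": 0},
    {"claw": -1,"delta_pos": [3.8,-4.25,0],"yaw": 0},
    {"claw": -1,"delta_pos": [3.8,-4.25,0],"yaw": 0},
    {"claw": -1,"delta_pos": [3.8,-4.25,0],"yaw": 0},
    {"claw": -1,"delta_pos": [3.8,-4.25,0],"yaw": 0},
    {"claw": -1,"delta_pos": [3.8,-4.25,0],"yaw": 0},
    {"claw": -1,"delta_pos": [3.8,-4.25,0],"yaw": 0},
    {"claw": -1,"delta_pos": [3.8,-4.25,0],"yaw": 0},
  ],
)

```text
clock: 1.1
eef_pos: [395.3, -130.2, 404.7]
tcp_rot: [3.141, -0.0, 0.43]
contact_force: [0.9, 0.0, -0.3]
opening: 1.0
grasp_force: 0.0
```

apply_moves(
  deltas=[
    {"claw": -1,"delta_pos": [3.8,-4.25,0],"yaw": 0},
    {"claw": -1,"delta_pos": [3.8,-4.25,0],"yaw": 0},
    {"claw": -1,"delta_pos": [3.8,-4.25,0],"yaw": 0},
    {"claw": -1,"delta_pos": [3.8,-4.25,0],"yaw": 0},
    {"claw": -1,"delta_pos": [3.8,-4.25,0],"yaw": 0},
    {"claw": -1,"delta_pos": [3.8,-4.25,0],"yaw": 0},
    {"claw": -1,"delta_pos": [0,0,0],"yaw": -0.15},
    {"claw": -1,"delta_pos": [0,0,0],"yaw": -0.15},
  ],
)

```text
clock: 2.1
eef_pos: [495.8, 195.8, 404.1]
tcp_rot: [-3.141, 0.001, 0.737]
contact_force: [0.3, -0.0, -0.2]
opening: 1.001
grasp_force: 0.0
```

```bash
cat >> h.py <<'E'
def wrist():
    s=r.sense();f=r.grab_frame("wrist")
    T=np.eye(4);T[:3,:3]=Ro.from_euler('xyz',s["tcp_rot"]).as_matrix();T[:3,3]=s["eef_pos"]
    f["T"]=T@np.array(f["T_tool_cam"]);return s,f
def wcast(f,u,v,h):
    d=f["T"][:3,:3]@np.array([(u-f["cx"])/f["fx"],-(v-f["cy"])/f["fy"],-1]);e=f["T"][:3,3]
    return e+d*(h-e[2])/d[2]
def to_tool(s,d):  # world shift mm -> tool cm
    return Ro.from_euler('xyz',s["tcp_rot"]).as_matrix().T@np.array(d)/10
E
python3 - <<'E'
from h import *
s,f=wrist();cv2.imwrite("pics/w1.png",f["img"]);print(f["T_tool_cam"],f["fx"],f["cx"],f["cy"],s["qpos"],{k for k in f})
import pickle;pickle.dump((s,f),open("w1.pkl","wb"))
E
```

```text
[[-7.35832915e-04  9.58964158e-01  2.83526370e-01  7.12245890e+01]
 [ 9.99999588e-01  5.54670325e-04  7.19240509e-04 -3.45866019e-01]
 [ 5.32462206e-04  2.83526783e-01 -9.58964170e-01  3.04278763e+01]
 [ 0.00000000e+00  0.00000000e+00  0.00000000e+00  1.00000000e+00]] 329.75306080425946 321.58936791945956 198.91018130052137 [ 3.73353475e-01  2.11182405e-01  1.82979237e+00 -2.90332959e-05
  1.10182619e+00  1.20679158e+00] {'cy', 'cx', 'fx', 'z_map', 'img', 'T_tool_cam', 'fy', 'T'}
```

View pics/w1.png

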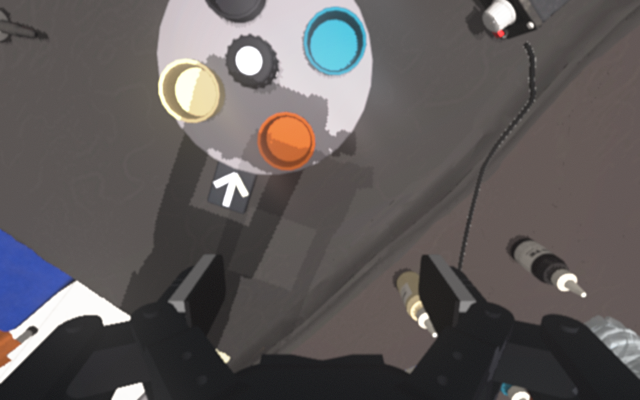

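The wrist view shows the knob at (251,61), orange cup at (287,140), teal cup (334,40), cream cup (190,91) and arrow at (231,187).

```bash
cat >> h.py <<'E'
def wheel(f,s):
    im=f["img"];H,S,V=cv2.split(cv2.cvtColor(im,cv2.COLOR_BGR2HSV))
    out={}
    m=((H>=3)&(H<22)&(S>150)&(V>60)).astype('uint8');m[250:]=0
    cs,_=cv2.findContours(m,0,1);c=max(cs,key=cv2.contourArea)
    q=np.array([wcast(f,*p[0],46)[:2] for p in c],'float32');out["cup"]=cv2.minEnclosingCircle(q)
    t=((S<40)&(V>200)).astype('uint8')
    k,l,st,cc=cv2.connectedComponentsWithStats(t)
    out["white"]=[(cc[i].round(),st[i,4],wcast(f,*cc[i],10)[:2].round(1)) for i in range(1,k) if 80<st[i,4]<2000]
    return out
E
python3 - <<'E'
from h import *
import pickle;s,f=pickle.load(open("w1.pkl","rb"))
o=wheel(f,s);print(o)
print("knob",wcast(f,249.5,61,96))
im=f["img"];H,S,V=cv2.split(cv2.cvtColor(im,cv2.COLOR_BGR2HSV))
# disc, teal and cream cups
m=((H>90)&(H<105)&(S>130)).astype('uint8');m[120:]=0
c=max(cv2.findContours(m,0,1)[0],key=cv2.contourArea);teal=cv2.minEnclosingCircle(np.array([wcast(f,*p[0],46)[:2] for p in c],'float32'))
m=((H>18)&(H<35)&(S>60)).astype('uint8');m[150:]=0;m[:,230:]=0
c=max(cv2.findContours(m,0,1)[0],key=cv2.contourArea);cream=cv2.minEnclosingCircle(np.array([wcast(f,*p[0],46)[:2] for p in c],'float32'))
print(teal,cream,(np.array(teal[0])+cream[0])/2)
E
```

```text
{'cup': ((496.0876159667969, 244.476318359375), 28.01348876953125), 'white': [(array([502.,  13.]), np.int32(496), array([729. , 168.2])), (array([249.,  60.]), np.int32(609), array([527.5, 326.4])), (array([186.,  87.]), np.int32(622), array([463.7, 358.6])), (array([225., 159.]), np.int32(176), array([430.7, 282.1])), (array([231., 187.]), np.int32(519), array([409.5, 258. ])), (array([565., 281.]), np.int32(200), array([ 592.7, -123.6])), (array([422., 320.]), np.int32(102), array([435.1, -33.9])), (array([129., 392.]), np.int32(388), array([ 79.4, 181.9])), (array([521., 396.]), np.int32(109), array([ 442.3, -226.9]))]}
knob [532.41137762 305.98192787  96.        ]
((592.1788330078125, 268.76702880859375), 21.721960067749023) ((472.37158203125, 339.78265380859375), 28.703248977661133) [532.27520752 304.27484131]
```

apply_moves(
  deltas=[
    {"claw": -1,"delta_pos": [5.05,-2.9,0],"yaw": 0},
    {"claw": -1,"delta_pos": [5.05,-2.9,0],"yaw": 0},
    {"claw": -1,"delta_pos": [0,0,5],"yaw": 0},
    {"claw": -1,"delta_pos": [0,0,5],"yaw": 0},
    {"claw": -1,"delta_pos": [0,0,0],"yaw": 0},
  ],
)

```text
clock: 2.78
eef_pos: [530.9, 304.6, 301.0]
tcp_rot: [-3.14, 0.008, 0.729]
contact_force: [0.0, 0.1, -0.4]
opening: 1.0
grasp_force: 0.0
```

```bash
python3 - <<'E'
from h import *
s,f=wrist();cv2.imwrite("pics/w2.png",f["img"]);print(s["eef_pos"],to_tool(s,np.array([531.5,307,235])-s["eef_pos"]))
E
```

```text
[530.87362151 304.62809505 301.00877445] [ 0.25666369 -0.12419391  6.59927765]
```

View pics/w2.png

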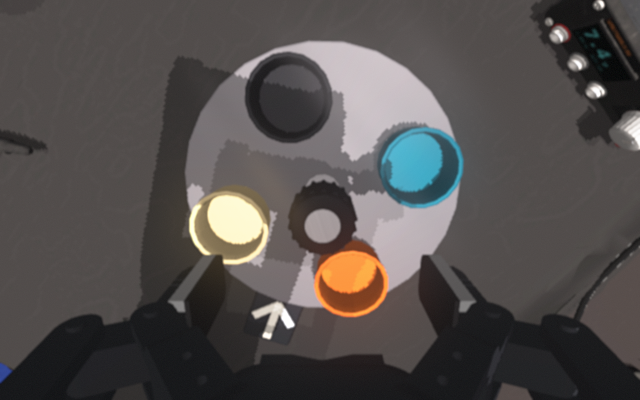

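The knob at (322,222) is centred between the fingers; I will descend onto it and close.

apply_moves(
  grip_force=40,
  deltas=[
    {"claw": -1,"delta_pos": [0.25,-0.1,3.3],"yaw": 0},
    {"claw": -1,"delta_pos": [0,0,3.3],"yaw": 0},
    {"claw": -1,"delta_pos": [0,0,0],"yaw": 0},
    {"claw": 1,"delta_pos": [0,0,0],"yaw": 0},
    {"claw": 1,"delta_pos": [0,0,0],"yaw": 0},
    {"claw": 1,"delta_pos": [0,0,0],"yaw": 0},
    {"claw": 1,"delta_pos": [0,0,0],"yaw": 0},
    {"claw": 1,"delta_pos": [0,0,0],"yaw": 0},
  ],
)

```text
clock: 3.82
eef_pos: [534.3, 308.0, 240.5]
tcp_rot: [3.141, -0.002, 0.731]
contact_force: [0.2, -2.0, 7.8]
opening: 0.432
grasp_force: 39.2
```

apply_moves(
  deltas=[
    {"claw": 1,"delta_pos": [0,0,0],"yaw": 0.11},
    {"claw": 1,"delta_pos": [0,0,0],"yaw": 0.11},
    {"claw": 1,"delta_pos": [0,0,0],"yaw": 0.11},
    {"claw": 1,"delta_pos": [0,0,0],"yaw": 0.11},
    {"claw": 1,"delta_pos": [0,0,0],"yaw": 0.11},
    {"claw": 1,"delta_pos": [0,0,0],"yaw": 0.11},
    {"claw": 1,"delta_pos": [0,0,0],"yaw": 0},
    {"claw": 1,"delta_pos": [0,0,0],"yaw": 0},
  ],
)

```text
clock: 4.82
eef_pos: [534.6, 307.2, 240.4]
tcp_rot: [3.141, -0.003, 0.071]
contact_force: [2.2, -8.0, 9.6]
opening: 0.434
grasp_force: 39.4
```

```bash
python3 - <<'E'
from h import *
s,f=wrist();cv2.imwrite("pics/w3.png",f["img"]);print(s["eef_pos"],s["tcp_rot"],s["qpos"])
E
```

```text
[534.64682981 307.19572666 240.44978541] [ 3.14061188e+00 -2.62376255e-03  7.11848224e-02] [ 0.51963863  0.53136259  1.77184628 -0.00272327  0.83644654  2.02107434]
```

View pics/w3.png

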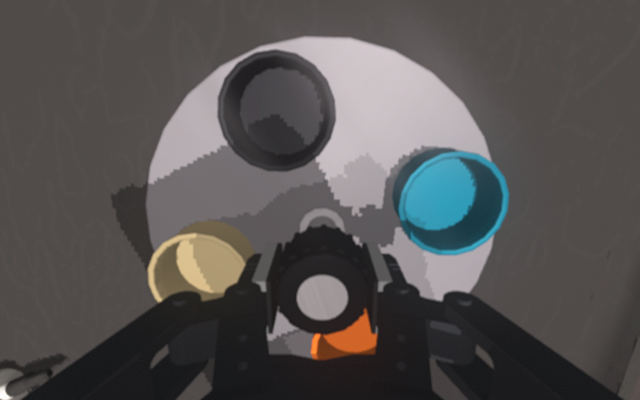

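The wheel turned with the gripper: the cups keep their places relative to the fingers (orange at (345,340)). Next I release, rise and check.

apply_moves(
  deltas=[
    {"claw": -1,"delta_pos": [0,0,0],"yaw": 0},
    {"claw": -1,"delta_pos": [0,0,0],"yaw": 0},
    {"claw": -1,"delta_pos": [0,0,0],"yaw": 0},
    {"claw": -1,"delta_pos": [0,0,-5.5],"yaw": 0},
    {"claw": -1,"delta_pos": [0,0,-5.5],"yaw": 0},
    {"claw": -1,"delta_pos": [-4,2.5,-4],"yaw": 0},
    {"claw": -1,"delta_pos": [-4,3,-3],"yaw": 0},
    {"claw": -1,"delta_pos": [0,0,0],"yaw": 0},
  ],
)

```text
clock: 5.88
eef_pos: [456.0, 246.2, 421.2]
tcp_rot: [-3.14, -0.003, 0.07]
contact_force: [0.6, 0.1, -0.7]
opening: 0.993
grasp_force: 0.0
```

```bash
python3 - <<'E'
from h import *
s,f=wrist();cv2.imwrite("pics/w4.png",f["img"]);print(s["eef_pos"],s["tcp_rot"]);print(wheel(f,s))
E
```

```text
[456.00452592 246.16594544 421.21458011] [-3.14036399e+00 -2.77021010e-03  7.04811616e-02]
{'cup': ((465.8021240234375, 279.49237060546875), 28.227407455444336), 'white': [(array([257.,  91.]), np.int32(499), array([534., 323.])), (array([557., 191.]), np.int32(222), array([445.4, -35.5])), (array([ 44., 225.]), np.int32(1759), array([358. , 583.5])), (array([ 13., 354.]), np.int32(934), array([159.6, 658.3])), (array([389., 348.]), np.int32(399), array([206.7, 135. ])), (array([254., 360.]), np.int32(134), array([174.1, 322.6])), (array([513., 393.]), np.int32(440), array([142.7, -53.8]))]}
```

View pics/w4.png

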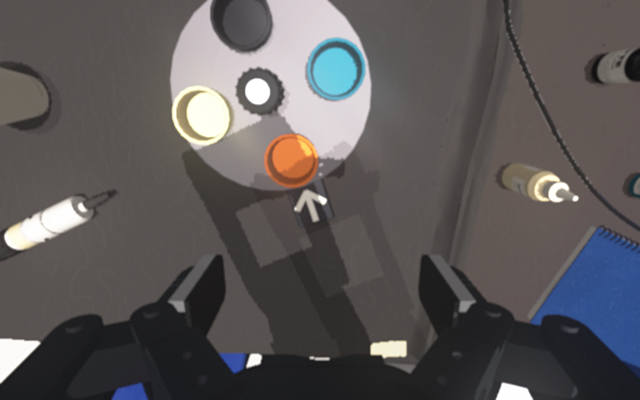

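```bash
python3 - <<'E'
from h import *
s,f=wrist()
a=wcast(f,311,204,10);k=wcast(f,259,91,96);c=np.array([465.8,279.5])
# two tongue edges near wheel and outer end
for n,p in dict(arrow=a,knob=k,tip=wcast(f,306,189,10)).items(): print(n,p.round(1))
for ax in(k[:2],np.array([532,307])):
  d=a[:2]-ax;lp=ax+72*d/np.linalg.norm(d);print(lp,np.hypot(*(lp-c)),np.degrees(np.arctan2(*d[::-1])),np.degrees(np.arctan2(*(c-ax)[::-1])))
# orange bottle from top view refined
print(to_tool(s,np.array([445,-250.5,421])-s["eef_pos"]))
E
```

```text
arrow [409.7 256.9  10. ]
knob [533.5 305.8  96. ]
tip [427.9 264.   10. ]
[466.56205557 279.35189016] 0.7763151567454817 -158.45603478380175 -158.785353843194
[465.37311072 279.70792011] 0.47483179165245565 -157.72473743657014 -157.4416177834986
[-4.70885731 49.5367619  -0.16063355]
```

The cup is aligned with the arrow to about 1 mm in the measurement. Next, over to the bottle.

apply_moves(
  deltas=[
    {"claw": -1,"delta_pos": [-0.5,5.8,0],"yaw": 0},
    {"claw": -1,"delta_pos": [-0.5,5.8,0],"yaw": 0},
    {"claw": -1,"delta_pos": [-0.5,5.8,0],"yaw": 0},
    {"claw": -1,"delta_pos": [-0.5,5.8,0],"yaw": 0},
    {"claw": -1,"delta_pos": [-0.5,5.8,0],"yaw": 0},
    {"claw": -1,"delta_pos": [-0.5,5.8,0],"yaw": 0},
    {"claw": -1,"delta_pos": [-0.5,5.8,0],"yaw": 0},
    {"claw": -1,"delta_pos": [-0.5,5.8,0],"yaw": 0},
  ],
)

```text
clock: 6.98
eef_pos: [451.3, -220.4, 417.6]
tcp_rot: [-3.141, 0.001, 0.071]
contact_force: [1.8, 0.4, 0.4]
opening: 1.001
grasp_force: 0.0
```

apply_moves(
  deltas=[
    {"claw": -1,"delta_pos": [-0.5,3.1,3],"yaw": 0},
    {"claw": -1,"delta_pos": [0,0,4],"yaw": 0},
    {"claw": -1,"delta_pos": [0,0,0],"yaw": 0},
  ],
)

```text
clock: 7.35
eef_pos: [447.3, -249.5, 345.1]
tcp_rot: [-3.137, 0.006, 0.07]
contact_force: [-0.7, -0.6, 0.5]
opening: 0.999
grasp_force: 0.0
```

```bash
python3 - <<'E'
from h import *
s,f=wrist();cv2.imwrite("pics/w5.png",f["img"]);print(s["eef_pos"],s["tcp_rot"]);import pickle;pickle.dump((s,f),open("w5.pkl","wb"))
E
```

```text
[ 447.30714158 -249.46257749  345.14448463] [-3.13739668  0.00611103  0.07016766]
```

View pics/w5.png

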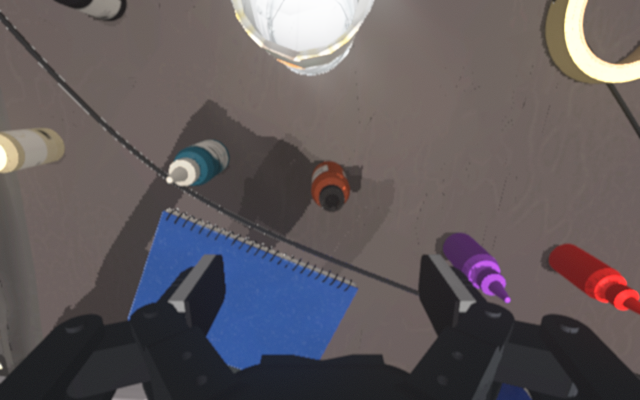

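The orange bottle is at (330,185), cap top about (333,198); teal is at (195,165), the clear water bottle at (300,35).

```bash
python3 - <<'E'
from h import *
import pickle;s,f=pickle.load(open("w5.pkl","rb"))
im=f["img"];H,S,V=cv2.split(cv2.cvtColor(im,cv2.COLOR_BGR2HSV))
print("cap",wcast(f,333,196,98)[:2])
m=((H<16)&(S>150)&(V>50)).astype('uint8')
k,l,st,c=cv2.connectedComponentsWithStats(m)
for i in range(1,k):
    if st[i,4]>150: x,y,w,h=st[i,:4];print(st[i],wcast(f,c[i][0],c[i][1],50)[:2],"base",[wcast(f,x+w/2,y,z)[:2].round(1) for z in(0,66)],[wcast(f,xx,185,66)[:2].round(1) for xx in (x,x+w)])
t=dict(np.load("top0.npz"));P=cloud(t)
q=P[(P[...,2]>60)&(P[...,0]>500)&(P[...,0]<680)&(P[...,1]<-180)&(P[...,1]>-330)];print("water",q.min(0),q.max(0))
for z in (100,150,180,200):
    w=q[q[:,2]>z]; print(z,w.min(0) if len(w) else 0)
E
```

```text
cap [ 455.40667029 -255.81650755]
[312 162  37  42 665] [ 454.43503701 -254.80993826] base [array([ 460.8, -255.8]), array([ 472.9, -253.4])] [array([ 453.8, -240.5]), array([ 455.9, -269.1])]
[ 549  244   91   70 2952] [ 382.09760125 -498.44653838] base [array([ 394.5, -534.7]), array([ 420.5, -473.8])] [array([ 466.8, -423.5]), array([ 471.7, -493.5])]
water [ 533.23268802 -259.6276137    84.05513082] [ 600.18495979 -193.23190715  217.71374678]
100 [ 533.23268802 -259.6276137   100.05205598]
150 [ 537.4756575  -259.6276137   150.13685986]
180 [ 544.5600464  -253.18253003  180.00265483]
200 [ 550.79661711 -244.66118155  201.32945708]
```

```bash
python3 - <<'E'
from h import *
import pickle;s,f=pickle.load(open("w5.pkl","rb"))
from scipy.optimize import least_squares
P=pts(f,f["T"])
for tag,P in(("w",P),("t",cloud(dict(np.load("top0.npz")))),("s",cloud(dict(np.load("side0.npz"))))):
  m=(np.hypot(P[...,0]-447,P[...,1]+253)<35)
  q=P[m];print(tag,"floor z",np.median(q[q[:,2]<12][:,2]))
  for a,b in((15,30),(30,45),(45,60),(60,72),(72,85),(85,102)):
    w=q[(q[:,2]>a)&(q[:,2]<b)]
    if len(w)>5:
      F=least_squares(lambda c:np.hypot(*(w[:,:2]-c).T)-16,[447,-253],loss='soft_l1').x if b<=60 else 0
      print(a,len(w),w.min(0).round(1),w.max(0).round(1),w.mean(0).round(1),F)
E
```

```text
w floor z 0.7513539528624733
15 104 [ 450.5 -268.7   15. ] [ 463.2 -239.1   29.9] [ 460.  -252.3   23. ] [ 446.91611656 -254.81607692]
30 120 [ 446.  -269.8   30. ] [ 463.  -239.1   44.9] [ 459.8 -252.6   38.3] [ 446.88648924 -255.11470926]
45 369 [ 433.2 -271.2   45. ] [ 463.  -239.3   60. ] [ 455.5 -254.1   54.9] [ 445.60966077 -255.52705127]
60 336 [ 436.5 -268.9   60. ] [ 460.6 -242.2   71.9] [ 452.5 -254.    62.3] 0
72 410 [ 436.9 -265.5   72. ] [ 456.7 -246.3   85. ] [ 449.1 -255.4   77.9] 0
85 130 [ 443.8 -260.5   85. ] [ 451.1 -251.8  100.6] [ 448.3 -255.9   92.8] 0
t floor z -0.4991853735955374
15 9 [ 429.6 -256.1   21.7] [ 455.2 -236.    27.5] [ 438.9 -243.1   25.1] [ 445.5083899  -252.03228891]
30 7 [ 430.9 -263.1   33.2] [ 450.2 -237.6   44.5] [ 435.7 -247.4   41.6] [ 445.38457593 -252.11922867]
45 33 [ 430.2 -265.1   48.5] [ 459.5 -236.9   59.7] [ 441.4 -247.9   55. ] [ 447.01340094 -254.14203996]
60 17 [ 432.1 -264.4   60.1] [ 457.5 -241.2   71.7] [ 445.2 -251.4   64.3] 0
72 22 [ 436.9 -262.9   72.1] [ 453.4 -243.2   84. ] [ 444.6 -252.1   77.7] 0
85 6 [ 442.1 -254.8   87.4] [ 447.9 -251.    98.5] [ 444.9 -252.7   92. ] 0
s floor z -0.2324013521742927
15 40 [ 429.1 -253.9   15.1] [ 455.5 -231.6   29.7] [ 441.1 -242.2   22.3] [ 447.22908195 -254.19684691]
30 45 [ 431.2 -259.4   30.4] [ 459.7 -234.3   44.5] [ 441.9 -243.2   37.6] [ 447.48406827 -253.90637097]
45 51 [ 430.7 -261.7   45. ] [ 461.8 -236.    59.2] [ 442.4 -244.9   52.5] [ 448.41873096 -254.91860835]
60 32 [ 433.5 -260.8   60. ] [ 455.5 -236.9   71.5] [ 443.5 -247.9   64.4] 0
72 27 [ 438.5 -263.6   72. ] [ 455.4 -241.2   82.6] [ 446.  -251.1   76.8] 0
85 9 [ 443.1 -258.9   86.1] [ 450.4 -250.5   96.5] [ 447.2 -253.7   91.2] 0
```

apply_moves(
  deltas=[
    {"claw": -1,"delta_pos": [0,0.55,0],"yaw": 0},
    {"claw": -1,"delta_pos": [0,0,0],"yaw": 0.18},
    {"claw": -1,"delta_pos": [0,0,0],"yaw": 0.18},
    {"claw": -1,"delta_pos": [0,0,4],"yaw": 0.18},
    {"claw": -1,"delta_pos": [0,0,4],"yaw": 0.18},
    {"claw": -1,"delta_pos": [0,0,3],"yaw": 0},
    {"claw": -1,"delta_pos": [0,0,3],"yaw": 0},
    {"claw": -1,"delta_pos": [0,0,0],"yaw": 0},
  ],
)

```text
clock: 8.4
eef_pos: [448.5, -254.9, 208.3]
tcp_rot: [3.141, 0.001, -0.648]
contact_force: [-0.5, 0.9, 1.0]
opening: 0.999
grasp_force: 0.0
```

apply_moves(
  deltas=[
    {"claw": -1,"delta_pos": [0,0,0],"yaw": 0},
  ],
)

```text
clock: 8.52
eef_pos: [449.2, -255.4, 210.3]
tcp_rot: [-3.141, -0.002, -0.649]
contact_force: [0.4, -0.7, 1.1]
opening: 0.999
grasp_force: 0.0
```

apply_moves(
  grip_force=25,
  deltas=[
    {"claw": -1,"delta_pos": [0,0,0.4],"yaw": 0},
    {"claw": 1,"delta_pos": [0,0,0],"yaw": 0},
    {"claw": 1,"delta_pos": [0,0,0],"yaw": 0},
    {"claw": 1,"delta_pos": [0,0,0],"yaw": 0},
    {"claw": 1,"delta_pos": [0,0,0],"yaw": 0},
    {"claw": 1,"delta_pos": [0,0,0],"yaw": 0},
    {"claw": 1,"delta_pos": [0,0,0],"yaw": 0},
  ],
)

```text
clock: 9.4
eef_pos: [448.3, -255.1, 204.9]
tcp_rot: [3.142, -0.0, -0.649]
contact_force: [-1.5, 0.1, 5.6]
opening: 0.358
grasp_force: 25.9
```

```bash
python3 - <<'E'
from h import *
for _ in range(3):
    s,f=wrist();print(s["eef_pos"],s["tcp_rot"],s["opening"],s["qpos"])
E
```

```text
[ 448.28841333 -255.13111287  204.94151053] [ 3.14155607e+00 -3.09842586e-04 -6.49153642e-01] 0.35774004543472604 [-5.20289220e-01  4.71552242e-01  2.00808899e+00 -1.23857628e-04
  6.61648851e-01  1.69975846e+00]
[ 448.30177982 -255.1452194   204.93565289] [ 3.14156908e+00 -3.13730776e-04 -6.49199292e-01] 0.3560018393168845 [-5.20304135e-01  4.71581551e-01  2.00805306e+00 -1.03686350e-04
  6.61649945e-01  1.69977328e+00]
[ 448.29419569 -255.15912776  204.94851389] [ 3.14155032e+00 -3.42667493e-04 -6.49198109e-01] 0.354750921513918 [-5.20327518e-01  4.71554312e-01  2.00805768e+00 -1.39995096e-04
  6.61646282e-01  1.69977736e+00]
```

apply_moves(
  deltas=[
    {"claw": 1,"delta_pos": [0,0,-3],"yaw": 0},
    {"claw": 1,"delta_pos": [0,0,-5],"yaw": 0},
    {"claw": 1,"delta_pos": [0,0,-5],"yaw": 0},
    {"claw": 1,"delta_pos": [0,0,-2],"yaw": -0.17},
    {"claw": 1,"delta_pos": [0,0,0],"yaw": -0.17},
    {"claw": 1,"delta_pos": [0,0,0],"yaw": -0.17},
    {"claw": 1,"delta_pos": [0,0,0],"yaw": -0.17},
    {"claw": 1,"delta_pos": [0,0,0],"yaw": -0.17},
  ],
)

```text
clock: 10.55
eef_pos: [448.1, -254.9, 354.4]
tcp_rot: [-3.141, 0.0, 0.206]
contact_force: [0.0, -0.2, 0.3]
opening: 0.357
grasp_force: 25.4
```

apply_moves(
  deltas=[
    {"claw": 1,"delta_pos": [0,0,0],"yaw": -0.17},
    {"claw": 1,"delta_pos": [2.2,-4.9,0],"yaw": 0},
    {"claw": 1,"delta_pos": [2.2,-4.9,0],"yaw": 0},
    {"claw": 1,"delta_pos": [2.2,-4.9,0],"yaw": 0},
    {"claw": 1,"delta_pos": [2.2,-4.9,0],"yaw": 0},
    {"claw": 1,"delta_pos": [2.2,-4.9,0],"yaw": 0},
    {"claw": 1,"delta_pos": [2.2,-4.9,0],"yaw": 0},
    {"claw": 1,"delta_pos": [2.2,-4.9,0],"yaw": 0},
  ],
)

```text
clock: 11.55
eef_pos: [467.2, 122.3, 354.6]
tcp_rot: [-3.142, -0.0, 0.371]
contact_force: [-0.0, -0.4, -0.2]
opening: 0.364
grasp_force: 25.4
```

apply_moves(
  deltas=[
    {"claw": 1,"delta_pos": [2.2,-4.9,0],"yaw": 0},
    {"claw": 1,"delta_pos": [2.2,-4.9,0],"yaw": 0},
    {"claw": 1,"delta_pos": [0,0,0],"yaw": 0},
    {"claw": 1,"delta_pos": [0,0,0],"yaw": 0},
  ],
)

```text
clock: 12.05
eef_pos: [472.6, 227.6, 354.2]
tcp_rot: [3.141, 0.001, 0.372]
contact_force: [-0.1, -0.2, 0.2]
opening: 0.359
grasp_force: 25.4
```

```bash
python3 - <<'E'
from h import *
s,f=wrist();cv2.imwrite("pics/w6.png",f["img"]);import pickle;pickle.dump((s,f),open("w6.pkl","wb"))
print(s["eef_pos"],s["tcp_rot"],to_tool(s,np.array([466,279.5,225])-s["eef_pos"]))
E
```

```text
[472.56622048 227.6075978  354.19799137] [3.14127246e+00 1.26800516e-03 3.71786902e-01] [ 1.28977142 -5.07738392 12.91654902]
```

View pics/w6.png

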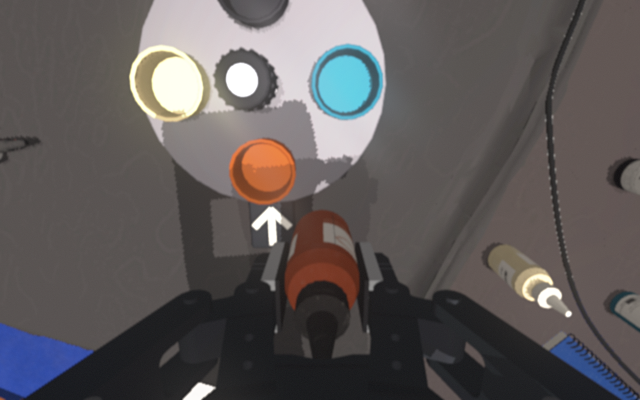

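The bottle is held straight between the pads (body 285–360, bottom edge at row 212); the orange cup at (263,170) is in line with the arrow at (271,225).

```bash
python3 - <<'E'
from h import *
import pickle;s,f=pickle.load(open("w6.pkl","rb"))
from scipy.optimize import least_squares
im=f["img"].copy();im[208:]=0;g=dict(f);g["img"]=im
c=wheel(g,s)["cup"];print("cup",c)
P=pts(f,f["T"]);q=P[200:330,270:380].reshape(-1,3)
for a,b in((150,175),(175,195),(195,215),(215,245)):
    w=q[(q[:,2]>a)&(q[:,2]<b)&(np.hypot(q[:,0]-472.5,q[:,1]-227.6)<19)]
    F=least_squares(lambda c:np.hypot(*(w[:,:2]-c).T)-16,[472,228],loss='soft_l1').x
    print(a,len(w),w.min(0).round(1),F)
    print(to_tool(s,[c[0][0]-F[0],c[0][1]-F[1],0]))
w=q[np.hypot(q[:,0]-472.5,q[:,1]-227.6)<30];print(np.percentile(w[w[:,2]>100][:,2],[0,1,5,99]))
E
```

```text
cup ((466.0787048339844, 279.1763916015625), 28.93214988708496)
150 795 [469.5 213.3 150.1] [470.86654434 226.97295178]
[ 1.45037645e+00 -5.03762063e+00 -3.45208495e-03]
175 1127 [470.  213.4 175.1] [471.10091644 227.05459363]
[ 1.42557461e+00 -5.03852852e+00 -3.42092677e-03]
195 3639 [456.6 209.2 195. ] [468.94305658 226.28102903]
[ 1.65471996e+00 -5.03220896e+00 -3.70946096e-03]
215 3328 [456.6 208.8 215. ] [463.25972307 224.06936724]
[ 2.26456955e+00 -5.03180014e+00 -4.48262293e-03]
[150.11540143 155.13664958 168.12628701 250.11427441]
```

apply_moves(
  deltas=[
    {"claw": 1,"delta_pos": [1.4,-5.05,0],"yaw": 0},
    {"claw": 1,"delta_pos": [0,0,0],"yaw": 0},
    {"claw": 1,"delta_pos": [0,0,4],"yaw": 0},
    {"claw": 1,"delta_pos": [0,0,3],"yaw": 0},
    {"claw": 1,"delta_pos": [0,0,0],"yaw": 0},
    {"claw": 1,"delta_pos": [0,0,0],"yaw": 0},
  ],
)

```text
clock: 12.85
eef_pos: [468.3, 279.2, 285.7]
tcp_rot: [-3.142, -0.001, 0.37]
contact_force: [0.2, -0.1, -0.6]
opening: 0.357
grasp_force: 25.5
```

```bash
python3 - <<'E'
from h import *
s,f=wrist();cv2.imwrite("pics/w7.png",f["img"])
print(s["eef_pos"],s["tcp_rot"],to_tool(s,np.array([466,279.5,225])-s["eef_pos"]),s["contact_force"])
E
```

```text
[468.25713257 279.22451917 285.65736825] [-3.14158595e+00 -7.31953234e-04  3.69839414e-01] [-0.20493384 -0.10723238  6.06558917] [ 0.18702499 -0.11590266 -0.63392598]
```

View pics/w7.png

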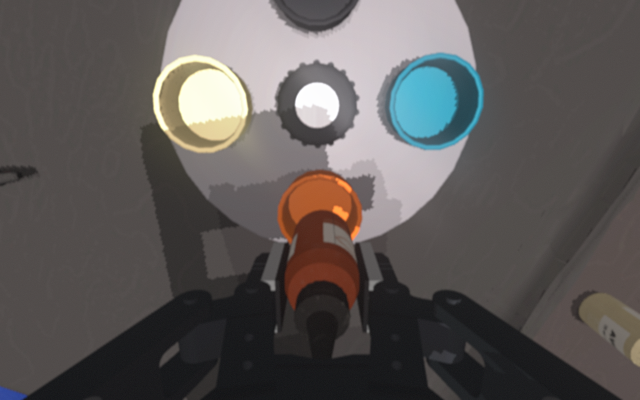

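The bottle at (322,250) is in line above the cup at (319,205); lowering it with a small correction.

apply_moves(
  deltas=[
    {"claw": 1,"delta_pos": [-0.1,-0.1,2],"yaw": 0},
    {"claw": 1,"delta_pos": [0,0,2],"yaw": 0},
    {"claw": 1,"delta_pos": [0,0,1.4],"yaw": 0},
    {"claw": 1,"delta_pos": [0,0,0],"yaw": 0},
    {"claw": 1,"delta_pos": [0,0,0],"yaw": 0},
  ],
)

```text
clock: 13.52
eef_pos: [466.8, 280.6, 231.5]
tcp_rot: [-3.141, -0.001, 0.371]
contact_force: [-0.0, -0.2, 0.2]
opening: 0.357
grasp_force: 25.5
```

apply_moves(
  deltas=[
    {"claw": 1,"delta_pos": [0,0,0.4],"yaw": 0},
    {"claw": 1,"delta_pos": [0,0,0.2],"yaw": 0},
    {"claw": 1,"delta_pos": [0,0,0],"yaw": 0},
    {"claw": 1,"delta_pos": [0,0,0],"yaw": 0},
  ],
)

```text
clock: 14.02
eef_pos: [466.5, 280.5, 224.9]
tcp_rot: [-3.141, -0.0, 0.371]
contact_force: [-0.2, 0.5, 3.5]
opening: 0.357
grasp_force: 25.9
```

apply_moves(
  deltas=[
    {"claw": 0,"delta_pos": [0,0,0],"yaw": 0},
    {"claw": -0.5,"delta_pos": [0,0,0],"yaw": 0},
    {"claw": -1,"delta_pos": [0,0,0],"yaw": 0},
    {"claw": -1,"delta_pos": [0,0,0],"yaw": 0},
    {"claw": -1,"delta_pos": [0,0,-2],"yaw": 0},
    {"claw": -1,"delta_pos": [0,0,-4],"yaw": 0},
    {"claw": -1,"delta_pos": [0,0,-5],"yaw": 0},
    {"claw": -1,"delta_pos": [0,0,-5],"yaw": 0},
  ],
)

```text
clock: 15.02
eef_pos: [466.2, 280.3, 386.1]
tcp_rot: [3.142, 0.0, 0.371]
contact_force: [0.6, 0.3, -0.7]
opening: 0.999
grasp_force: 0.0
```

apply_moves(
  deltas=[
    {"claw": -1,"delta_pos": [-5,0,-2],"yaw": 0},
    {"claw": -1,"delta_pos": [-5,0,0],"yaw": 0},
    {"claw": -1,"delta_pos": [0,0,0],"yaw": 0},
    {"claw": -1,"delta_pos": [0,0,0],"yaw": 0},
  ],
)

```text
clock: 15.52
eef_pos: [373.5, 244.4, 405.1]
tcp_rot: [-3.141, -0.001, 0.371]
contact_force: [-0.3, -0.1, -0.8]
opening: 0.992
grasp_force: 0.0
```

```bash
python3 - <<'E'
from h import *
from scipy.optimize import least_squares
s,f=wrist();cv2.imwrite("pics/w8.png",f["img"]);print(s["eef_pos"],s["contact_force"])
P=pts(f,f["T"]);q=P[np.hypot(P[...,0]-466,P[...,1]-279.5)<32]
for a,b,R0 in((50,70,16),(70,84,16),(88,104,10)):
    w=q[(q[:,2]>a)&(q[:,2]<b)]
    if len(w)>5: print(a,len(w),w.min(0).round(1),w.max(0).round(1),least_squares(lambda c:np.hypot(*(w[:,:2]-c).T)-R0,[466,279],loss='soft_l1').x)
w=q[(q[:,2]>38)&(q[:,2]<49)];print(((w.min(0)+w.max(0))/2).round(1))
print(q[:,2].max())
E
```

```text
[373.54190132 244.43975121 405.08247125] [-0.34312252 -0.14276189 -0.77560542]
50 36 [449.4 265.3  50.7] [458.8 290.1  69.5] [465.57056689 279.7702004 ]
70 624 [450.  263.7  70.9] [481.5 295.5  83.7] [467.94208902 279.93965872]
88 411 [456.2 269.6  88. ] [475.8 288.8 103.8] [467.02699961 279.47045692]
[465.8 279.9  43.3]
374.7595799702433
```

View pics/w8.png

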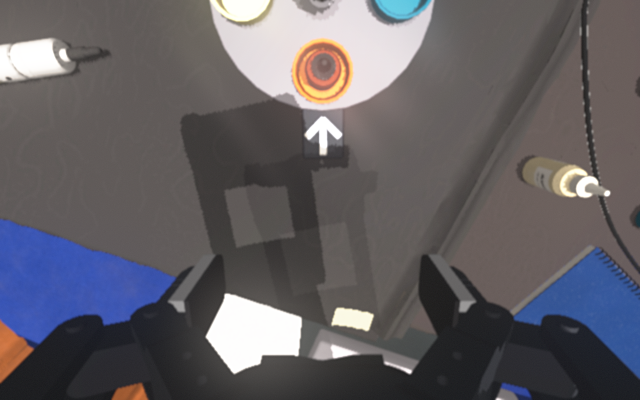

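The bottle stands upright and centred in the orange cup at (322,70), in line with the arrow at (323,130), and the gripper is clear.

```bash
python3 -c "
from rig import r
print(r.sign_off())"
```

```text
the job is handed in; nothing more can be done
None
```

The orange cup is at the white arrow (measured within about 1 mm after the turn), and the orange bottle stands upright in it, within about 2 mm of its centre; I released it, moved the arm clear and handed the job in at about 15.6 s, and the judge's verdict was not shown.

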